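# Bring the stock lift down level with the rack shelf and slide the boxes across

### The arm

A 6-joint arm with a two-finger parallel gripper is mounted at the origin on a cart in front of the work surface, level with it; the furniture and walls round the work are solid. World frame = base frame: x ahead of the robot, y to its left, z up, the work surface at z = 0. Lengths are in mm, angles in rad, forces in N, time in s.
With the tool pointing down it reaches from about 300 to 775 mm from the base axis. Payload 14.6 kg.
Tool frame: the origin (TCP) lies midway between the tips of the shut fingers; the grasp point (between the pads) lies behind it (manip.grip_depth is the z of the grasp point in the tool frame, in mm); z points along the fingers, y is the line along which they close (so a half turn about z gives the same grasp; the last joint's range is limited). The gripper opens to 94 mm and grips with 3 to 60 N. Pads are 16 mm wide; open, the fingers measure 119 mm over their backs; the gripper's body (75 mm by 177 mm) begins 78 mm behind the grasp point.
Start: joints at [1.108, 0.3, 1.521, -0, 1.321, -0.067], TCP at [212.047, 507.469, 205.446] pointing down, gripper open.
Joint ranges: [-3.03, 3.03], [-0.79, 2.21], [0.23, 2.52], [-1.04, 4.18], [0, 3.07], [-2.55, 2.55]. Speed limits (rad/s): [2.22, 2.22, 2.57, 3.14, 3.14, 3.14].

### API

Orientations are given as [roll, pitch, yaw] about the fixed x, y, z axes, in that order (R = Rz(yaw) Ry(pitch) Rx(roll)).
In Python, from cell import manip, cams, ticket gives the robot as it stands (manip), with the cameras (cams) and the job (ticket).
- The arm moves only by the shell command python3 nudge.py 'ROWS' [OPENING] [FORCE]. ROWS is a JSON object whose key "segments" holds a list of rows, 1 to 5 of them, each of 6 numbers: dx, dy, dz in a scale on which 1.0 is 250 mm, then a rotation vector rx, ry, rz in normalised numbers (1 is 4 rad); each row is the pose to reach, as a shift and turn from the pose commanded when the command began, along the tool's axes at that moment; what a row does not reach only later rows make up. A row lasts 1/10 s, in which the tool goes at most 50 mm and 0.15 rad, less where a joint would pass 70% of its speed; a pose out of reach is approached as far as the arm can. OPENING is the finger opening in mm, set as the command begins (- or left out keeps the last). The fingers move at their own pace and stop on an object; FORCE is the grip in N (left out, the last holds). Time passes only in rows, so rows that do not move let the fingers close. It prints the time, the measured TCP pose, the force, the opening and the grip force at its end. A shift or turn number past 1, either way, is cut back to 1. Input that does not fit is refused with a message, and nothing moves.
- manip.read_state(): the state, without advancing time (a new reading comes with each control period).
- cams.camera(name): name is "scene" or "top" or "wrist"; returns (picture, depth): 480x640x3 uint8, red, green, blue; 480x640 float32, mm along the optical axis (not along the pixel's ray), 0 where there is no reading.
- cams.camera_info(name): a dict with "K" (3x3 intrinsics, pixels), "rvec" (rotation vector, rad) and "tvec" (3), from world to camera coordinates, as OpenCV has them; the wrist camera has in their place "mount" (4x4, takes a point from camera to tool coordinates, whose origin is the TCP and whose axes are the flange's). Camera axes: x right, y down, z forward; pixel columns grow to the right and rows downward; lengths in mm; the calibration is good to about 2 mm. A picture is of the moment at which its call begins: read the wrist's pose just before it. camera_info takes no time and is no camera call.
- ticket.sign_off(): hands the job in; it is judged then, once.
The state is a dict: "clock": time; "joints": joint angles; "qd": joint speeds; "effort": joint torques, N m; "eef_pos": TCP position; "eef_rot": TCP orientation; "wrist_force": force on the tool from outside, world axes, zero at the start; "moment": the same for the moment, N m; "finger_gap": finger opening in mm; "finger_force": force on a finger pad.
Only numpy, scipy, OpenCV 4.12 (cv2) and the standard library are available. Lean on these libraries where they do the work, as an engineer would, in place of code of your own. Each camera call takes 0.05 s, during which the arm holds its last target. There are 200 camera calls.

### The job

Bring the two stacked gift boxes down on the stock lift and put them away on the rack shelf beside it. Pull up the knob of the lift's control stick to unlock it, tilt it toward the front of its console and hold it there while the platform sinks; stop the platform level with the shelf or a few millimetres above it, not below, by putting the stick back to its centre. Then slide both boxes together, still neatly stacked, straight across onto the shelf until they are square and fully home against its stop rail, and leave everything else where it lies.

Things in the scene. Friction and masses are not known exactly. Their poses are not given: they have to be found in the camera images.
- console: Control console, fixed, right of the lift: a flat black box 130 x 100 x 40 mm with a grey top plate and one stick in a ribbed rubber boot. Origin: middle of its underside; +z up; its front is its -x side, which faces the robot, turned up to 30 degrees (two white arrowheads mark front and back). The stick pivots about the point 42 mm above the origin.
- knob_grip (a point): Middle of the stick's black mushroom knob (33 mm wide, about 23 mm tall), 72 mm above the pivot when the stick is upright and locked; so 114 mm above the worktop. The knob's top is 14 mm above this point. Its z axis runs up along the stick.
- knob (a joint): How far the knob is pulled up along the stick (m): 0 locked, 0.013 at its upper stop. A spring draws it down with 5 N, 8 N at the top. Below about 0.009 the upright stick is locked (about 0.06 rad of play). Once the stick is tilted, the knob stays up by itself; it drops back and locks when the stick is upright again.
- stick_tilt (a joint): Tilt of the stick toward the console's front (-x of the console), rad: 0 upright, stops at +-0.42. Spring-centred, about 3 N at the knob at 0.3 rad. Past about 0.2 the lowering valve opens (about 3 N more) and the loaded platform sinks at 8 to 20 mm/s, depending on the load; under 0.17 it is shut and the lift holds. Tilted away from the front nothing moves.
- stick_side (a joint): Sideways tilt of the stick, rad: 0 upright, +-0.42 at the stops, positive toward the console's -y side. Spring-centred, without any function.
- lift (a joint): How far the platform has sunk from its starting height (m); 0 at the start, grows as it sinks, 0.11 at the bottom. The platform sinks only under a load and with the valve open, and it cannot be raised again.
- platform_top (a point): Middle of the top of the lift's steel platform, a level plate 270 x 180 x 6 mm; the mast (350 mm tall) stands behind it. Axes as shelf_top. 160 mm above the worktop at the start. The platform ends 6 mm short of the shelf.
- shelf_top (a point): Point on top of the rack's grey shelf, left of the platform, 85 to 125 mm above the worktop. Its y axis points level from the platform across the shelf to the stop rail, x to the back, z up. The shelf runs from y = -0.094 to the stop rail's inner face at y = +0.088; 276 mm long in x, centred. The aluminium stop rail is 28 mm high. The middle of the platform has y = -0.192.
- box_lower: The lower of two equal flat gift boxes (0.28 to 0.52 kg each) stacked on the platform, 262 x 170 x 32 mm, the 262 mm side along the shelf's x. Origin: middle of its underside; its x axis is along the 170 mm side (the line of the shelf's y), z up.
- box_upper: The upper gift box, same size and axes, lying on the lower one.
- shop_keys: Small bunch of keys with a red tag lying behind the console, right of the lift, 112 x 120 x 8 mm. Leave it where it is.
- stapler: Red stapler lying right of the lift's mast, 34 x 150 x 60 mm. Leave it where it is.
- calculator: Pocket calculator at the front right, 125 x 72 x 16 mm. Leave it where it is.
- tape_roll: Pale roll of parcel tape lying flat at the right, 100 mm across, 48 mm high. Leave it where it is.

How it is judged (in metres and radians):
On the way, in this order (a step that is already met when the one before it is completed fails the run):
1. the stick is held over toward the console's front and the loaded platform sinks (value of joint stick_tilt above 0.17 rad and velocity of joint lift above 0.004 m/s and y of box_lower in the frame of shelf_top below -0.15 m), for 0.5 s.
2. the platform stands still, level with the shelf or at most 9 mm above it (at most 2 mm below), the stick is upright and locked, the boxes are still on the platform (z of platform_top in the frame of shelf_top between -0.002 and 0.009 m and velocity of joint lift below 0.002 m/s and value of joint stick_tilt below 0.09 rad and value of joint knob below 0.004 m and y of box_lower in the frame of shelf_top below -0.15 m), for 0.3 s.
At the end, for the whole second after the job is handed in: The lower box lies flat on the shelf, 9 mm or less from the stop rail, square within 0.06 rad, within 30 mm of the middle of the shelf's length; the upper box on it within 20 mm and 0.12 rad; both at rest; platform 3 mm below to 10 mm above the shelf; stick upright, knob down (y of box_lower in the frame of shelf_top between -0.006 and 0.01 m and x of box_lower in the frame of shelf_top between -0.03 and 0.03 m and z of box_lower in the frame of shelf_top between -0.004 and 0.005 m and angle between the x axis of box_lower and the y axis of shelf_top, either way round below 0.06 rad and x of box_upper in the frame of box_lower between -0.02 and 0.02 m and y of box_upper in the frame of box_lower between -0.02 and 0.02 m and z of box_upper in the frame of box_lower between 0.028 and 0.037 m and angle between the x axis of box_upper and the x axis of box_lower, either way round below 0.12 rad and linear speed of each of box_lower, box_upper below 0.01 m/s and z of platform_top in the frame of shelf_top between -0.003 and 0.01 m and value of joint stick_tilt between -0.09 and 0.09 rad and value of joint knob below 0.004 m); the robot touches nothing.
It fails at once if a bystander (keys, stapler, calculator, tape roll) is moved by more than 20 mm (distance of any of shop_keys, stapler, calculator, tape_roll from where it was at the start of the episode above 0.02 m).
It fails at once if the platform is let down more than 5 mm below the shelf (z of platform_top in the frame of shelf_top below -0.005 m).
It also fails if it takes over 61 s, if anything falls off the work surface, if the arm or the gripper's body presses on something with over 40 N, if the wrist force passes 120 N, or if a joint passes its speed limit or range.

## Working session

There is one attempt and no reset: what is moved stays moved. The work goes in short steps, Python scripts to look and compute and a shell command to move; the robot and the scene stay as the last step left them, time stands still between calls to the robot, and variables do not carry over. Pictures are saved under pics/ and viewed, at most 10 in all, crops included, and the job is handed in when it is done.

```bash
ls; mkdir -p pics
cat > h.py <<'E'
import numpy as np, cv2, json
from cell import manip, cams, ticket
from scipy.spatial.transform import Rotation as R
def cam(n):
    i=cams.camera_info(n); K=np.array(i["K"])
    if n=="wrist":
        s=manip.read_state(); M=np.array(i["mount"])
        T=np.eye(4); T[:3,:3]=R.from_euler('xyz',s["eef_rot"]).as_matrix(); T[:3,3]=s["eef_pos"]
        C=T@M
    else:
        C=np.eye(4); r=cv2.Rodrigues(np.array(i["rvec"],float))[0]; C[:3,:3]=r.T; C[:3,3]=-r.T@np.array(i["tvec"]).ravel()
    im,d=cams.camera(n); return im,d,K,C
def cloud(d,K,C):
    v,u=np.indices(d.shape); p=np.stack([(u-K[0,2])/K[0,0]*d,(v-K[1,2])/K[1,1]*d,d],-1)
    return p@C[:3,:3].T+C[:3,3]
def save(n,im): cv2.imwrite(f"pics/{n}.png",im[:,:,::-1])
E
python3 - <<'E'
from h import *
print(manip.read_state()["eef_pos"],manip.read_state()["eef_rot"],manip.grip_depth)
for n in ["scene","top"]:
    im,d,K,C=cam(n); save(n+"0",im); np.savez(f"/tmp/{n}.npz",im=im,d=d,K=K,C=C); print(n,C.round(2).tolist(),K.tolist(),(d>0).mean())
E
```

```text
cell.py
nudge.py
pics
[211.92729989 507.25597949 204.9061512 ] [-3.14047385e+00 -6.49238634e-05  2.74583550e+00] -18.8
scene [[0.89, -0.34, 0.31, 197.19], [-0.46, -0.65, 0.6, -534.48], [0.0, -0.68, -0.74, 920.75], [0.0, 0.0, 0.0, 1.0]] [[446.5167493973159, 0.0, 325.57439729029755], [0.0, 446.5167493973159, 242.78097644276772], [0.0, 0.0, 1.0]] 0.99607421875
top [[-0.02, -0.99, 0.14, 376.63], [-1.0, 0.02, -0.01, 108.77], [0.01, -0.14, -0.99, 1245.9], [0.0, 0.0, 0.0, 1.0]] [[497.8852320765531, 0.0, 321.8486720934269], [0.0, 497.8852320765531, 230.21996321012602], [0.0, 0.0, 1.0]] 0.9960481770833334
```

View pics/scene0.png

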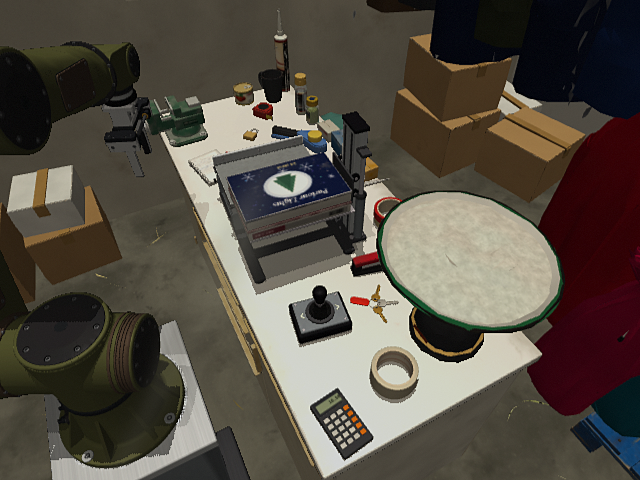

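View pics/top0.png

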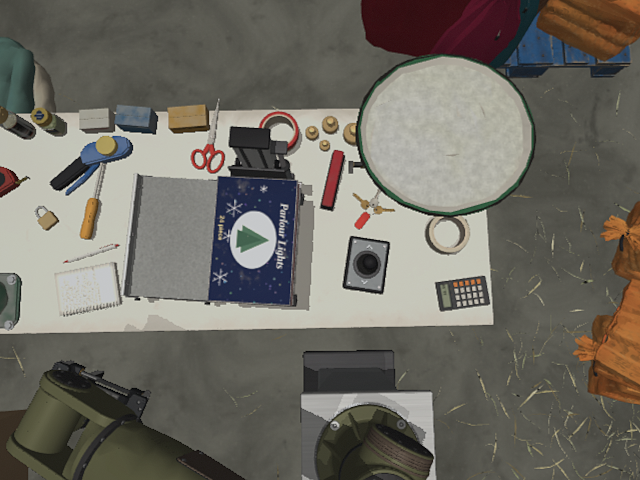

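The scene view shows the console with its stick near (320,300), the boxes on the platform near (290,185) and the shelf left of them. In the top view the knob is near (367,262), the box top near (257,240), and the shelf near (170,238) with its rail at x≈133. A tall round table stands at the right. Next I measure these.

```bash
cat > m.py <<'E'
from h import *
D={n:np.load(f"/tmp/{n}.npz") for n in["scene","top"]}
P={n:cloud(D[n]["d"],D[n]["K"],D[n]["C"]) for n in D}
def st(n,r0,r1,c0,c1):
    p=P[n][r0:r1,c0:c1].reshape(-1,3); return np.median(p,0).round(1),p.std(0).round(1)
print("table",st("top",300,310,340,420)); print("shelf",st("top",195,285,145,200)); print("box",st("top",190,290,225,290))
print("shelf sc",st("scene",160,170,226,250)); print("round",st("top",100,170,400,480))
for n,(r0,r1,c0,c1) in {"top":(230,300,335,400),"scene":(275,345,280,360)}.items():
    p=P[n][r0:r1,c0:c1].reshape(-1,3); k=p[(p[:,2]>98)&(p[:,2]<160)]
    print("knob",n,len(k),k.min(0).round(1),k.max(0).round(1),k.mean(0).round(1))
    b=p[(p[:,2]>30)&(p[:,2]<46)]; print("plate",np.median(b,0).round(1),cv2.minAreaRect(b[:,:2].astype(np.float32)))
p=P["top"]; z=p[...,2]
def rect(m,name):
    m=cv2.morphologyEx(m.astype(np.uint8),cv2.MORPH_OPEN,np.ones((3,3)))
    c=max(cv2.findContours(m,0,1)[0],key=cv2.contourArea)[:,0]; q=p[c[:,1],c[:,0]]
    print(name,cv2.minAreaRect(q[:,:2].astype(np.float32)),np.median(q[:,2]),cv2.boundingRect(c))
    return c
zb=np.median(z[190:290,225:290]); rect(abs(z-zb)<6,"box")
zs=np.median(z[195:285,145:200]); rect(abs(z-zs)<6,"shelf")
rl=(z>zs+15)&(z<zs+40); rl[:, :100]=0; rl[:,150:]=0; rl[:160]=0; rl[320:]=0; rect(rl,"rail")
# knob from colours / platform edges in scene
p=P["scene"]; z=p[...,2]; rect(abs(z-zb)<6,"box sc")
E
python3 m.py
```

```text
table (array([359.6, -40.3,   0.5]), array([ 7.1, 57.2,  2.5]))
shelf (array([515.4, 441.7, 117.4]), array([60. , 40.5, 62.1]))
box (array([499.5, 235.1, 225. ]), array([60.2, 39.1, 50.6]))
shelf sc (array([453. , 507.8, 117.6]), array([18.5, 15.7,  1.7]))
round (array([ 700.1, -138.7,  275.9]), array([47.3, 49.5, 63.4]))
knob top 169 [440.8 -21.1 109.9] [472.7  10.  131.8] [456.5  -5.4 124.8]
plate [452.5  -4.7  39.7] ((456.9909362792969, -6.133613586425781), (99.46882629394531, 129.35499572753906), 80.2689208984375)
knob scene 192 [441.  -23.2 104.2] [472.9   7.  129.7] [454.8 -11.2 121.6]
plate [443.  -22.   39.5] ((456.9132385253906, -7.0907440185546875), (100.93707275390625, 129.1094970703125), 80.25477600097656)
box ((500.37823486328125, 244.56787109375), (170.4435577392578, 262.1883544921875), 85.93112182617188) 224.6086520271897 (207, 176, 91, 130)
shelf ((522.1773071289062, 440.6990966796875), (178.21945190429688, 276.68011474609375), 85.56118774414062) 117.76025732483129 (128, 176, 89, 125)
rail ((568.0247802734375, 527.125244140625), (11.111658096313477, 195.8778839111328), 85.53321838378906) 142.3682548852213 (124, 173, 15, 87)
box sc ((500.2318420410156, 244.5972442626953), (176.11346435546875, 262.95294189453125), 86.32044982910156) 223.7479773932896 (227, 152, 125, 70)
```

```bash
cat > go.py <<'E'
# shift in tool axes from the present pose to a world target x y z yaw(deg)
import sys; from h import *
t=np.array(sys.argv[1:5],float); s=manip.read_state()
A=R.from_euler('xyz',s["eef_rot"]); B=R.from_euler('xyz',[np.pi,0,np.radians(t[3])])
print("shift",A.inv().apply(t[:3]-s["eef_pos"]).round(1),"rot",(A.inv()*B).as_rotvec().round(3),"clock",round(s["clock"],2),s["joints"].round(2) if hasattr(s["joints"],'round') else s["joints"])
E
python3 go.py 457 -6.3 180 170.2; python3 go.py 300 330 290 170.2
```

```text
shift [-424.1 -379.4   25.3] rot [-0.001 -0.    -0.225] clock 0.1 [ 1.11  0.3   1.52  0.    1.32 -0.07]
shift [-149.6 -129.7  -84.9] rot [-0.001 -0.    -0.225] clock 0.1 [ 1.11  0.3   1.52  0.    1.32 -0.07]
```

The manual's scale: shifts go in shares of 250 mm and turns go in shares of 4 rad. Converting my numbers, -165 mm / 250 = -0.66, -155 mm / 250 = -0.62, -0.225 rad / 4 = -0.0563.

```bash
python3 nudge.py '{"segments": [[-0.12,-0.104,-0.16,0,0,-0.0125],[-0.24,-0.208,-0.32,0,0,-0.025],[-0.38,-0.34,-0.34,0,0,-0.0425],[-0.52,-0.48,-0.34,0,0,-0.0563],[-0.66,-0.62,-0.34,0,0,-0.0563]]}' 64; python3 go.py 457 -6.3 180 170.2;python3 go.py 457 -6.3 250 170.2
```

```text
clock: 0.6
eef_pos: [301.9, 306.1, 290.7]
eef_rot: [3.141, 0.0, 2.973]
wrist_force: [1.8, 0.8, -0.4]
finger_gap: 63.9
finger_force: 0.0
shift [-205.1 -282.1  110.6] rot [0.    0.    0.003] clock 0.6 [ 0.71 -0.03  1.7  -0.    1.47 -0.7 ]
shift [-205.2 -282.    40.6] rot [0.    0.    0.003] clock 0.6 [ 0.71 -0.03  1.7  -0.    1.47 -0.7 ]
```

Converted, -198 mm / 250 = -0.792, -158 mm / 250 = -0.632.

```bash
python3 nudge.py '{"segments": [[-0.112,-0.16,0,0,0,0],[-0.224,-0.32,0,0,0,0],[-0.34,-0.48,0,0,0,0],[-0.46,-0.632,0.04,0,0,0],[-0.576,-0.792,0.08,0,0,0]]}'; python3 nudge.py '{"segments": [[-0.1,-0.136,0.12,0,0,0],[-0.192,-0.264,0.24,0,0,0],[-0.244,-0.336,0.36,0,0,0],[-0.244,-0.336,0.36,0,0,0]]}'; python3 go.py 457 -6.3 150 170.2
python3 - <<'E'
from h import *
im,d,K,C=cam("wrist"); save("w1",im); p=cloud(d,K,C)
k=p[(p[...,2]>112)&(p[...,2]<140)&(abs(p[...,0]-457)<35)&(abs(p[...,1]+6)<30)]
print(len(k), k.min(0).round(1),k.max(0).round(1))
E
```

```text
clock: 1.1
eef_pos: [410.2, 86.6, 270.4]
eef_rot: [3.141, 0.001, 2.971]
wrist_force: [0.9, 0.6, 0.5]
finger_gap: 64.1
finger_force: 0.0
clock: 1.5
eef_pos: [454.5, -6.5, 176.7]
eef_rot: [-3.141, -0.007, 2.968]
wrist_force: [-0.4, 1.0, 0.8]
finger_gap: 63.8
finger_force: 0.0
shift [-2.6  0.7 26.7] rot [-0.001 -0.007 -0.003] clock 1.5 [-0.09  0.12  1.81 -0.    1.22 -1.49]
2219 [440.9 -23.2 112.1] [472.2   9.3 128.1]
```

View pics/w1.png

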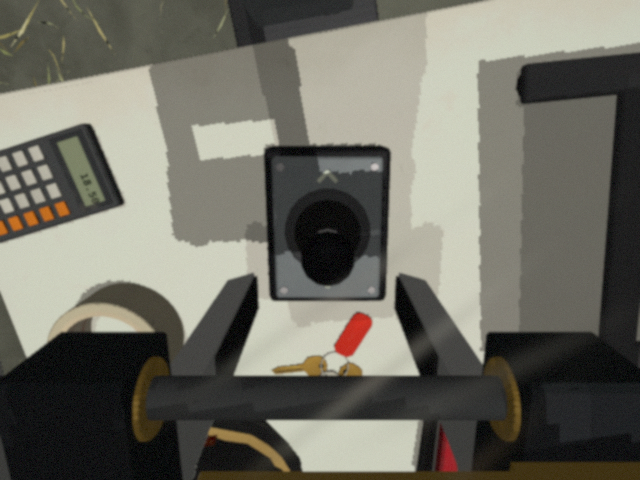

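The wrist view shows the knob at (328,258) between the open fingers, with the console aligned to the tool and its front arrowhead at (328,178). Knob centre is about (456.6,-7), top at z=128. Now I descend.

Converted, 82 mm / 250 = 0.328, 70 mm / 250 = 0.28.

```bash
python3 nudge.py '{"segments": [[-0.004,0,0.1,0,0,0],[-0.008,0,0.2,0,0,0],[-0.008,0,0.28,0,0,0],[-0.008,0,0.328,0,0,0],[-0.008,0,0.328,0,0,0]]}'; python3 go.py 456.6 -7 94 170.2; python3 nudge.py '{"segments": [[0,0,0,0,0,0],[0,0,0,0,0,0],[0,0,0,0,0,0],[0,0,0,0,0,0],[0,0,0,0,0,0]]}' 20 30;  python3 go.py 456.6 -7 94 170.2
```

```text
clock: 2.05
eef_pos: [457.3, -4.2, 98.4]
eef_rot: [-3.142, -0.001, 2.972]
wrist_force: [-0.2, -0.4, 0.7]
finger_gap: 63.9
finger_force: 0.0
shift [ 0.2 -2.8  4.4] rot [-0.    -0.001  0.001] clock 2.05 [-0.09  0.22  1.89  0.    1.03 -1.49]
clock: 2.55
eef_pos: [457.7, -5.0, 98.9]
eef_rot: [-3.141, 0.001, 2.971]
wrist_force: [0.0, -0.7, 2.7]
finger_gap: 31.6
finger_force: 30.0
shift [ 0.8 -2.1  4.9] rot [-0.     0.001  0.   ] clock 2.55 [-0.09  0.22  1.89 -0.    1.03 -1.49]
```

Converted, -14 mm / 250 = -0.056, -9 mm / 250 = -0.036.

```bash
python3 nudge.py '{"segments": [[0,-0.008,-0.016,0,0,0],[0,-0.008,-0.036,0,0,0],[0,-0.008,-0.056,0,0,0],[0,-0.008,-0.056,0,0,0]]}' 20 40
```

```text
clock: 2.95
eef_pos: [456.6, -6.5, 112.0]
eef_rot: [3.141, -0.002, 2.971]
wrist_force: [0.9, 4.3, -8.6]
finger_gap: 31.2
finger_force: 40.0
```

```bash
cat > lev.py <<'E'
from h import *
im,d,K,C=cam("top"); p=cloud(d,K,C); im2,d2,K2,C2=cam("scene"); p2=cloud(d2,K2,C2)
s=manip.read_state()
def m(p,r0,r1,c0,c1):
    z=p[r0:r1,c0:c1,2].ravel(); return round(float(np.median(z)),2)
print("clock",round(s["clock"],2),"box",m(p,200,280,225,285),"shelf",m(p,195,285,145,195),"scene box",m(p2,185,215,255,335),"shelf",m(p2,160,170,226,250))
E
python3 lev.py
python3 nudge.py '{"segments": [[0.028,0,0.0012,0,-0.025,0],[0.0556,0,0.0056,0,-0.05,0],[0.0772,0,0.0108,0,-0.07,0],[0.0772,0,0.0108,0,-0.07,0],[0.0772,0,0.0108,0,-0.07,0]]}'; python3 lev.py
```

```text
clock 3.05 box 224.86 shelf 117.4 scene box 443.06 shelf 524.26
clock: 3.55
eef_pos: [438.1, -3.5, 109.6]
eef_rot: [3.141, 0.281, 2.971]
wrist_force: [10.5, 2.3, -16.3]
finger_gap: 31.1
finger_force: 40.0
clock 3.65 box 222.11 shelf 117.5 scene box 221.71 shelf 117.36
```

```bash
python3 nudge.py '{"segments": [[0,0,0,0,0,0],[0,0,0,0,0,0],[0,0,0,0,0,0],[0,0,0,0,0,0],[0,0,0,0,0,0]]}'; python3 lev.py; python3 nudge.py '{"segments": [[0,0,0,0,0,0],[0,0,0,0,0,0],[0,0,0,0,0,0],[0,0,0,0,0,0],[0,0,0,0,0,0]]}'; python3 lev.py
```

```text
clock: 4.15
eef_pos: [438.5, -3.6, 109.7]
eef_rot: [3.141, 0.281, 2.971]
wrist_force: [9.5, 3.5, -12.6]
finger_gap: 31.2
finger_force: 40.0
clock 4.25 box 215.9 shelf 117.43 scene box 215.62 shelf 117.47
clock: 4.75
eef_pos: [438.5, -3.6, 109.7]
eef_rot: [3.141, 0.281, 2.971]
wrist_force: [8.1, 3.1, -13.8]
finger_gap: 31.1
finger_force: 40.0
clock 4.85 box 209.76 shelf 117.37 scene box 209.56 shelf 117.47
```

```bash
Z='x'; python3 nudge.py '{"segments": [[0,0,0,0,0,0],[0,0,0,0,0,0],[0,0,0,0,0,0],[0,0,0,0,0,0],[0,0,0,0,0,0]]}' >/dev/null; python3 nudge.py '{"segments": [[0,0,0,0,0,0],[0,0,0,0,0,0],[0,0,0,0,0,0],[0,0,0,0,0,0],[0,0,0,0,0,0]]}'>/dev/null; python3 lev.py
```

```text
clock 5.95 box 198.6 shelf 117.41 scene box 198.64 shelf 117.42
```

Converted, -19.3 mm / 250 = -0.0772, -9.8 mm / 250 = -0.0392, 0.28 rad / 4 = 0.07.

```bash
python3 nudge.py '{"segments": [[0,0,0,0,0,0],[0,0,0,0,0,0],[0,0,0,0,0,0],[0,0,0,0,0,0],[0,0,0,0,0,0]]}' >/dev/null; python3 nudge.py '{"segments": [[0,0,0,0,0,0],[0,0,0,0,0,0],[0,0,0,0,0,0],[0,0,0,0,0,0]]}'>/dev/null; python3 nudge.py '{"segments": [[-0.0392,0,0.0028,0,0.035,0],[-0.0772,0,0.0108,0,0.07,0],[-0.0772,0,0.0108,0,0.07,0],[-0.0772,0,0.0108,0,0.07,0]]}'; python3 lev.py
```

```text
clock: 7.25
eef_pos: [457.0, -6.9, 111.5]
eef_rot: [-3.142, -0.001, 2.97]
wrist_force: [-0.1, 2.8, -7.9]
finger_gap: 31.4
finger_force: 40.0
clock 7.35 box 187.8 shelf 117.33 scene box 443.18 shelf 524.47
```

Converted, 13 mm / 250 = 0.052, 10 mm / 250 = 0.04.

```bash
python3 nudge.py '{"segments": [[0,0,0.02,0,0,0],[0,0,0.04,0,0,0],[0,0,0.052,0,0,0],[0,0,0.052,0,0,0]]}'; python3 nudge.py '{"segments": [[0,0,0,0,0,0],[0,0,0,0,0,0],[0,0,0,0,0,0],[0,0,0,0,0,0]]}' 64; python3 nudge.py '{"segments": [[0,0,-0.1,0,0,0],[0,0,-0.28,0,0,0],[0,0,-0.46,0,0,0],[0,0,-0.64,0,0,0]]}'
python3 - <<'E'
from h import *
for n in["top","wrist"]:
    im,d,K,C=cam(n); p=cloud(d,K,C); save("a"+n,im)
    if n=="top": np.savez("/tmp/top.npz",im=im,d=d,K=K,C=C); print(np.median(p[200:280,225:285,2]),np.median(p[195:285,145:195,2]))
    k=p[(p[...,2]>112)&(p[...,2]<155)&(abs(p[...,0]-457)<35)&(abs(p[...,1]+6)<30)]
    print(n,len(k), k.min(0).round(1),k.max(0).round(1)) if len(k) else 0
p=cloud(*[np.load("/tmp/top.npz")[a] for a in["d","K","C"]])
z=p[...,2]
for nm,z0,lo,hi in[("box",np.median(z[200:280,225:285]),200,305),("shelf",np.median(z[195:285,145:195]),120,230)]:
    m=(abs(z-z0)<5).astype(np.uint8); m[:,:lo]=0;m[:,hi:]=0;m=cv2.morphologyEx(m,cv2.MORPH_OPEN,np.ones((3,3)))
    c=max(cv2.findContours(m,0,1)[0],key=cv2.contourArea)[:,0]; print(nm,cv2.minAreaRect(p[c[:,1],c[:,0],:2].astype(np.float32)))
E
```

```text
clock: 7.75
eef_pos: [457.2, -6.9, 99.5]
eef_rot: [3.142, 0.001, 2.971]
wrist_force: [0.7, 3.4, -5.1]
finger_gap: 31.3
finger_force: 40.0
clock: 8.15
eef_pos: [457.4, -7.0, 99.8]
eef_rot: [-3.141, 0.001, 2.971]
wrist_force: [0.2, -0.5, -0.1]
finger_gap: 60.0
finger_force: 0.0
clock: 8.55
eef_pos: [456.9, -6.9, 261.5]
eef_rot: [-3.141, 0.0, 2.971]
wrist_force: [0.0, -0.4, 0.1]
finger_gap: 63.9
finger_force: 0.0
187.8942624644394 117.40026466719576
top 5 [443.  -15.5 119.5] [445.1 -11.2 126.9]
wrist 1226 [441.  -23.1 112.1] [473.3   9.2 128. ]
box ((500.1880798339844, 244.60745239257812), (170.4729461669922, 261.9325256347656), 85.90948486328125)
shelf ((521.7811889648438, 437.4630126953125), (185.10855102539062, 276.46429443359375), 85.36627960205078)
```

View pics/atop.png

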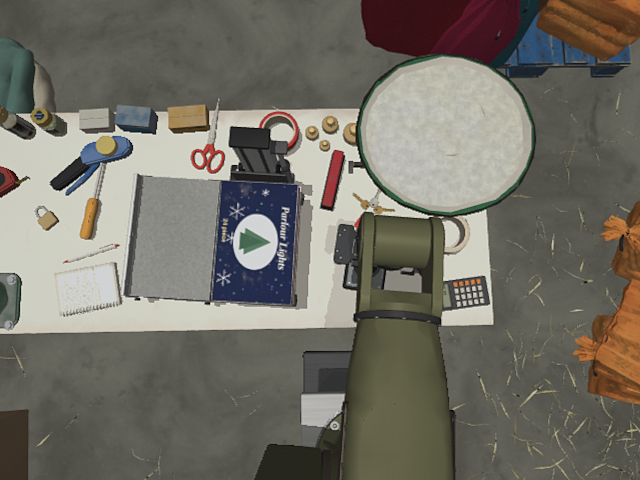

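The view shows the knob back down, the boxes undisturbed on the platform at (257,243), and the bystanders in place. Next I move to the right of the stack with the finger line parallel to the long box side.

```bash
python3 go.py 491.1 127 255 85.6
python3 - <<'E'
from h import *
t=np.load("/tmp/top.npz"); p=cloud(t["d"],t["K"],t["C"]).reshape(-1,3)
m=p[(p[:,2]>200)&(p[:,2]<380)&(p[:,1]>100)&(p[:,1]<400)&(p[:,0]>500)]; print(m.min(0),m.max(0))
E
```

```text
shift [ -8.8 137.6  10.4] rot [0.007 0.007 1.477] clock 8.65 [-0.1   0.04  1.68 -0.    1.41 -1.5 ]
[641.47992519 167.06554842 200.02055087] [696.9551338  287.71589562 358.41879361]
```

Converted, 75 mm / 250 = 0.3, 60 mm / 250 = 0.24, 0.75 rad / 4 = 0.1875.

```bash
python3 nudge.py '{"segments": [[-0.004,0.06,0,0,0,0.0375],[-0.008,0.12,0,0,0,0.075],[-0.012,0.18,0,0,0,0.1125],[-0.016,0.24,0,0,0,0.15],[-0.02,0.3,0,0,0,0.1875]]}' 94; python3 go.py 491.1 127 255 85.6
```

```text
clock: 9.15
eef_pos: [474.9, 66.7, 259.0]
eef_rot: [-3.141, -0.0, 2.215]
wrist_force: [0.2, -0.3, -0.3]
finger_gap: 93.7
finger_force: 0.0
shift [38.5 49.2  3.9] rot [-0.001  0.     0.721] clock 9.15 [ 0.06  0.1   1.63 -0.    1.41 -0.58]
```

Converted, 49 mm / 250 = 0.196, 40 mm / 250 = 0.16, 0.72 rad / 4 = 0.18.

```bash
python3 nudge.py '{"segments": [[0.032,0.04,0,0,0,0.0375],[0.064,0.08,0,0,0,0.075],[0.096,0.12,0,0,0,0.1125],[0.128,0.16,0,0,0,0.15],[0.148,0.196,0,0,0,0.18]]}'; python3 nudge.py '{"segments": [[0,0,0.16,0,0,0],[0,0,0.32,0,0,0],[0,0,0.46,0,0,0],[0,0,0.46,0,0,0]]}'; python3 go.py 491.1 127 130 85.6; python3 lev.py
```

```text
clock: 9.65
eef_pos: [491.5, 125.9, 258.9]
eef_rot: [-3.141, 0.0, 1.495]
wrist_force: [-0.1, -0.1, -0.6]
finger_gap: 94.1
finger_force: 0.0
clock: 10.05
eef_pos: [489.2, 124.8, 140.2]
eef_rot: [-3.134, 0.002, 1.501]
wrist_force: [-0.7, -0.2, 0.5]
finger_gap: 94.1
finger_force: 0.0
shift [ 2.3  1.8 10.2] rot [-0.008  0.002  0.007] clock 10.05 [ 0.18  0.27  1.72 -0.    1.16  0.25]
clock 10.15 box 188.21 shelf 117.36 scene box 280.39 shelf 480.63
```

Converted, 14 mm / 250 = 0.056, 10 mm / 250 = 0.04.

```bash
python3 nudge.py '{"segments": [[0.02,0.004,0.016,0,0,0],[0.04,0.004,0.04,0,0,0],[0.056,0.004,0.056,0,0,0],[0.056,0.004,0.056,0,0,0],[0.056,0.004,0.056,0,0,0]]}'
python3 - <<'E'
from h import *
im,d,K,C=cam("scene"); save("s2",im)
E
```

```text
clock: 10.65
eef_pos: [493.5, 139.3, 130.6]
eef_rot: [3.142, 0.0, 1.501]
wrist_force: [-0.2, -0.5, 0.5]
finger_gap: 93.9
finger_force: 0.0
```

View pics/s2.png

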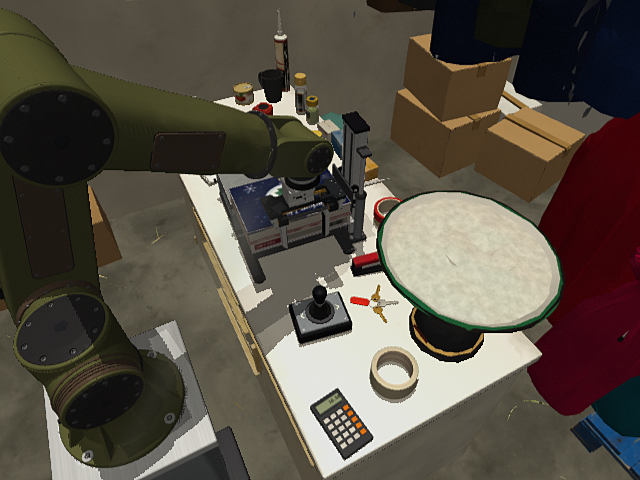

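The view shows the fingers standing beside the stack's right side near (310,230), with the stick upright at (319,295). I start pushing.

Converted, 32 mm / 250 = 0.128, 24 mm / 250 = 0.096, 0.005 rad / 4 = 0.0013.

```bash
python3 nudge.py '{"segments": [[0.02,0,0,0,0,0.0013],[0.04,0,0,0,0,0.0013],[0.064,0,0,0,0,0.0013],[0.096,0,0,0,0,0.0013],[0.128,0,0,0,0,0.0013]]}'; python3 nudge.py '{"segments": [[0.036,0,0,0,0,0],[0.072,0,0,0,0,0],[0.108,0,0,0,0,0],[0.144,0,0,0,0,0],[0.18,0,0,0,0,0]]}'; python3 nudge.py '{"segments": [[0.036,0,0,0,0,0],[0.072,0,0,0,0,0],[0.108,0,0,0,0,0],[0.144,0,0,0,0,0],[0.18,0,0,0,0,0]]}'
```

```text
clock: 11.2
eef_pos: [495.8, 171.0, 130.7]
eef_rot: [3.141, 0.001, 1.495]
wrist_force: [-0.5, -5.5, 2.7]
finger_gap: 94.1
finger_force: 3.2
clock: 11.7
eef_pos: [499.2, 215.9, 130.7]
eef_rot: [3.141, 0.001, 1.496]
wrist_force: [-0.6, -6.8, 3.9]
finger_gap: 94.0
finger_force: 3.4
clock: 12.2
eef_pos: [502.6, 260.7, 130.9]
eef_rot: [3.141, 0.001, 1.496]
wrist_force: [-0.1, -7.4, 4.9]
finger_gap: 94.2
finger_force: 4.1
```

Converted, 45 mm / 250 = 0.18, 36 mm / 250 = 0.144.

```bash
python3 nudge.py '{"segments": [[0.036,0,0,0,0,0],[0.072,0,0,0,0,0],[0.108,0,0,0,0,0],[0.144,0,0,0,0,0],[0.18,0,0,0,0,0]]}'; python3 nudge.py '{"segments": [[0.024,0,0,0,0,0],[0.048,0,0,0,0,0],[0.072,0,0,0,0,0],[0.096,0,0,0,0,0],[0.112,0,0,0,0,0]]}';  python3 - <<'E'
from h import *
im,d,K,C=cam("top"); save("t3",im)
E
```

```text
clock: 12.7
eef_pos: [505.9, 305.7, 130.6]
eef_rot: [3.142, 0.001, 1.495]
wrist_force: [-0.1, -5.3, 0.1]
finger_gap: 93.9
finger_force: 2.2
clock: 13.2
eef_pos: [507.9, 334.1, 130.4]
eef_rot: [-3.141, 0.0, 1.496]
wrist_force: [-0.5, -3.9, -0.5]
finger_gap: 93.9
finger_force: 2.0
```

View pics/t3.png

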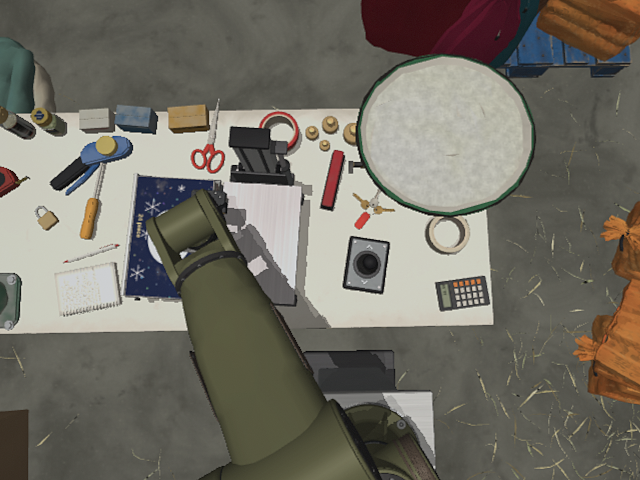

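The upper box is now next to the rail at (160,235), but the area at (268,245) looks pale, so I check whether it is the bare platform or the lower box.

Run:
```python
from h import *
im,d,K,C=cam("top"); p=cloud(d,K,C)
for (r,c) in [(205,270),(280,275),(240,290),(195,245),(250,145),(285,145),(275,170),(190,150),(190,134),(240,127)]: print((r,c),p[r,c].round(1),im[r,c])
```

```text
(205, 270) [589.5 217.3 130.7] [204 197 195]
(280, 275) [419.5 206.9 127.4] [94 91 91]
(240, 290) [509.4 172.9 123.4] [207 210 209]
(195, 245) [615.8 275.7 120.6] [206 201 199]
(250, 145) [486.4 481.  179.2] [35 42 70]
(285, 145) [411.5 477.6 182.5] [33 40 69]
(275, 170) [417.  340.3 467.7] [106 105  78]
(190, 150) [617.  473.1 182.3] [33 41 68]
(190, 134) [625.  520.2 149.6] [204 203 198]
(240, 127) [512.6 532.7 147.3] [196 195 190]
```

Depth there reads about 124 mm: the bare platform. The box top reads about 181 mm, so both boxes are on the shelf. Now I make the last slow push to the rail.

Converted, 10 mm / 250 = 0.04, 8 mm / 250 = 0.032.

```bash
python3 nudge.py '{"segments": [[0.012,0,0,0,0,0],[0.02,0,0,0,0,0],[0.032,0,0,0,0,0],[0.04,0,0,0,0,0],[0.04,0,0,0,0,0]]}'; python3 nudge.py '{"segments": [[0.004,0,0,0,0,0],[0.008,0,0,0,0,0],[0.012,0,0,0,0,0],[0.012,0,0,0,0,0]]}'
```

```text
clock: 13.8
eef_pos: [508.8, 343.8, 130.7]
eef_rot: [3.141, -0.0, 1.496]
wrist_force: [0.4, -2.1, 0.5]
finger_gap: 93.9
finger_force: 1.2
clock: 14.2
eef_pos: [509.0, 346.5, 130.7]
eef_rot: [3.141, 0.0, 1.496]
wrist_force: [0.2, -4.2, 1.5]
finger_gap: 94.1
finger_force: 2.3
```

Converted, 2 mm / 250 = 0.008, 1 mm / 250 = 0.004.

```bash
python3 nudge.py '{"segments": [[0.004,0,0,0,0,0],[0.008,0,0,0,0,0],[0.008,0,0,0,0,0]]}'; python3 nudge.py '{"segments": [[0.004,0,0,0,0,0],[0.008,0,0,0,0,0],[0.008,0,0,0,0,0]]}'
```

```text
clock: 14.5
eef_pos: [509.2, 348.5, 130.7]
eef_rot: [3.141, 0.0, 1.496]
wrist_force: [-0.1, -5.0, 1.1]
finger_gap: 94.1
finger_force: 2.4
clock: 14.8
eef_pos: [509.0, 348.9, 130.7]
eef_rot: [-3.141, 0.003, 1.495]
wrist_force: [-5.7, -15.8, 6.8]
finger_gap: 94.2
finger_force: 8.7
```

Contact with the rail: the force jumps to 16 N. I back off and look.

Converted, -90 mm / 250 = -0.36, -70 mm / 250 = -0.28.

```bash
python3 nudge.py '{"segments": [[-0.032,0,0,0,0,0],[-0.1,0,0,0,0,0],[-0.2,0,0,0,0,0],[-0.28,0,-0.12,0,0,0],[-0.36,0,-0.28,0,0,0]]}'; python3 nudge.py '{"segments": [[-0.16,0,-0.12,0,0,0],[-0.34,0,-0.2,0,0,0],[-0.52,0,-0.2,0,0,0],[-0.7,0,-0.2,0,0,0],[-0.84,0,-0.2,0,0,0]]}'
python3 - <<'E'
from h import *
for n in["top","scene"]:
    im,d,K,C=cam(n); p=cloud(d,K,C); save("e"+n,im); z=p[...,2]
    b=(z>170)&(z<190)&(p[...,0]>340)&(p[...,0]<680)&(p[...,1]>300)&(p[...,1]<560)
    m=cv2.morphologyEx(b.astype(np.uint8),cv2.MORPH_OPEN,np.ones((3,3)))
    c=max(cv2.findContours(m,0,1)[0],key=cv2.contourArea)[:,0]; q=p[c[:,1],c[:,0]]
    print(n,"upper",cv2.minAreaRect(q[:,:2].astype(np.float32)),np.median(z[b]))
    r=(z>138)&(z<160)&(p[...,0]>340)&(p[...,0]<680)&(p[...,1]>505)&(p[...,1]<560); print("rail",cv2.minAreaRect(p[r][:,:2].astype(np.float32)))
    w=(z>112)&(z<135)&(p[...,0]>380)&(p[...,0]<620)&(p[...,1]>180)&(p[...,1]<300); print("platform",np.median(z[w]))
# lower box's right face in scene view
s=p[(z>122)&(z<176)&(p[...,1]>335)&(p[...,1]<400)&(p[...,0]>385)&(p[...,0]<640)]
y=s@np.array([.0767,.997,0])
for lo,hi in[(122,143),(155,176)]:
    k=(s[:,2]>lo)&(s[:,2]<hi); f=np.polyfit(s[k,0],s[k,1],1) if k.sum()>10 else 0; print("face",lo,k.sum(),np.median(y[k]),f)
E
```

```text
clock: 15.3
eef_pos: [501.6, 260.0, 199.9]
eef_rot: [-3.139, 0.001, 1.496]
wrist_force: [0.5, 0.8, 0.9]
finger_gap: 94.2
finger_force: 0.0
clock: 15.8
eef_pos: [486.4, 49.7, 251.0]
eef_rot: [3.14, -0.001, 1.495]
wrist_force: [0.0, -0.4, 0.5]
finger_gap: 94.0
finger_force: 0.0
top upper ((515.1296997070312, 443.26312255859375), (172.1001434326172, 262.4136047363281), 85.79979705810547) 181.9587655769966
rail ((663.0655517578125, 520.1976318359375), (6.1403021812438965, 5.1410932540893555), 12.27711009979248)
platform 123.27994716706098
scene upper ((477.5278625488281, 407.5548400878906), (96.12132263183594, 192.6648406982422), 85.16641998291016) 181.51828827703412
rail ((388.1501159667969, 508.36456298828125), (0.0, 0.0), 0.0)
platform 123.03708993920759
face 122 283 397.87821161701464 [-1.21506296e-02  3.66688795e+02]
face 155 400 398.8712732609911 [-7.57867545e-02  3.99496493e+02]
```

View pics/escene.png

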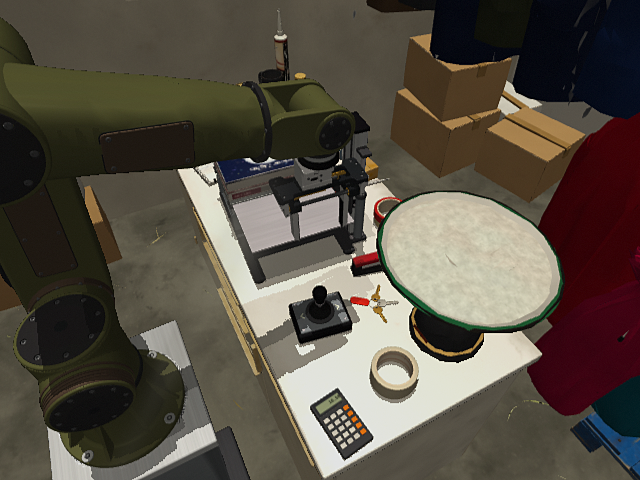

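The view shows the stick upright at (319,295), and the boxes on the shelf partly hidden by the arm. The lower face fit may include platform points, so I move the arm aside and recheck.

Converted, -150 mm / 250 = -0.6, -130 mm / 250 = -0.52.

```bash
python3 nudge.py '{"segments": [[-0.08,-0.14,-0.06,0,0,0],[-0.16,-0.28,-0.12,0,0,0],[-0.24,-0.4,-0.18,0,0,0],[-0.36,-0.52,-0.24,0,0,0],[-0.48,-0.6,-0.24,0,0,0]]}'
python3 - <<'E'
from h import *
im,d,K,C=cam("scene"); p=cloud(d,K,C); z=p[...,2]
save("c",cv2.resize(im[120:280,190:390],(800,640))[:600])
t=np.radians(85.6); X=np.array([np.sin(t),-np.cos(t),0]); Y=np.array([np.cos(t),np.sin(t),0])
q=p.reshape(-1,3); x=q@X-486.7; y=q@Y-476
for lo,hi in[(128,145),(156,176)]:
    k=(q[:,2]>lo)&(q[:,2]<hi)&(abs(x)<145)&(y>-110)&(y<-60)
    for a in range(-140,140,35):
        j=k&(x>a)&(x<a+35); print(lo,a,j.sum(),np.median(y[j]).round(1) if j.sum() else None,end="; ")
    r=cv2.fitLine(np.c_[x[k],y[k]].astype(np.float32),cv2.DIST_HUBER,0,.01,.01).ravel(); print("\nslope",r[1]/r[0],"x range",x[k].min(),x[k].max(),"y",np.median(y[k]))
im,d,K,C=cam("top"); p=cloud(d,K,C); q=p.reshape(-1,3); x=q@X-486.7; y=q@Y-476
k=(q[:,2]>172)&(q[:,2]<190)&(abs(x)<160)&(abs(y)<110)
for a,b in[(-110,-75),(-75,75),(75,110)]: pass
m=cv2.morphologyEx(k.reshape(480,640).astype(np.uint8),cv2.MORPH_OPEN,np.ones((3,3))); m=m.ravel()>0
print("upper",cv2.minAreaRect(np.c_[x[m],y[m]].astype(np.float32)))
r=(q[:,2]>138)&(q[:,2]<160)&(abs(x)<150)&(y>70)&(y<120); print("rail y",np.percentile(y[r],[1,10,50,90,99]) if r.sum() else 0)
E
```

```text
clock: 16.4
eef_pos: [327.3, -56.8, 312.4]
eef_rot: [3.137, 0.0, 1.498]
wrist_force: [-0.7, -0.7, -0.2]
finger_gap: 93.9
finger_force: 0.0
128 -140 0 None; 128 -105 0 None; 128 -70 0 None; 128 -35 7 -78.8; 128 0 59 -78.2; 128 35 56 -77.8; 128 70 52 -78.0; 128 105 24 -77.3; 
slope 0.009271557 x range -3.736150529016811 122.4661794722694 y -78.01202099534109
156 -140 0 None; 156 -105 0 None; 156 -70 0 None; 156 -35 1 -78.5; 156 0 67 -77.8; 156 35 68 -77.3; 156 70 72 -76.7; 156 105 29 -76.8; 
slope 0.011187283 x range -2.187544915248168 121.74405616030532 y -77.16923397943623
upper ((-7.3641357421875, 5.553306579589844), (261.9417419433594, 171.67266845703125), 0.18230374157428741)
rail y [89.81262469 90.0579679  92.89860409 96.50791897 97.15089228]
```

View pics/c.png

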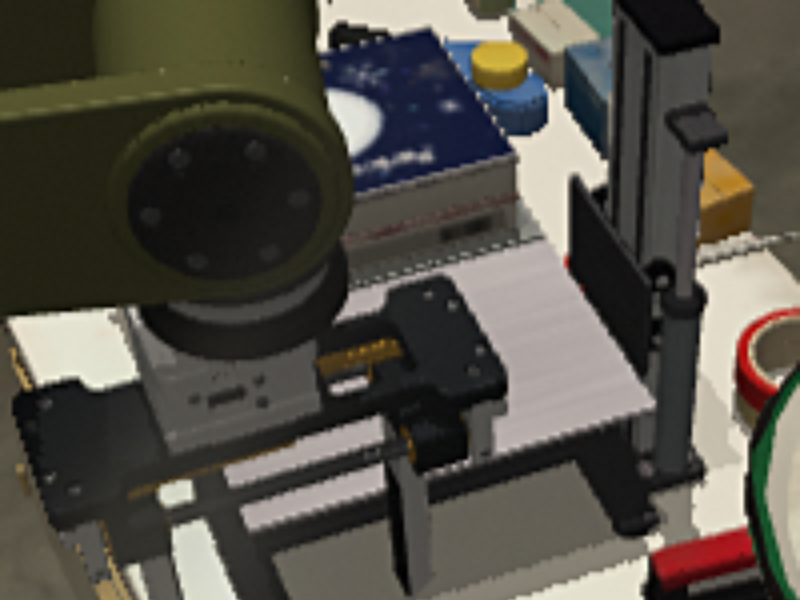

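The crop shows both boxes stacked flush on the shelf at about (430,170), square (about 0.01 rad) and against the rail. The platform is about 6 mm above the shelf, the stick is upright, and the robot is clear of everything.

```bash
python3 -c "
from cell import manip, cams, ticket
print(ticket.sign_off())"
```

```text
the job is handed in; nothing more can be done
None
```

The job is handed in with no verdict shown: both boxes are stacked square against the stop rail, the platform is about 6 mm above the shelf, the stick is upright and locked, and the bystanders looked unmoved in the pictures.

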